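# Secure the microscope arm's pivot shaft with its linch pin

### The job

The pivot shaft of the folding microscope arm is not secured. Take the linch pin out of its wooden rest, push it fully home through the slanting hole across the free end of the shaft with its loop towards that free end, then swing the sprung loop over the shaft end until it snaps shut, and let go. Leave the loose screwdriver and the loose glass jar alone.

Things in the scene. Friction and masses are not known exactly. Their poses are not given: they have to be found in the camera images.
- bush: Brass bush (46 mm dia) on the black cheek of the fixed arm bracket; the steel shaft comes out of it level. Origin NOT in the bush but at the nominal centre of the cross hole's mouth, on the shaft's slanting upper flat, 61 mm from the bush's face. z: out of the hole along its axis (28 degrees from vertical, leaning to the robot's side); x: level along the shaft to its free end; y: across it
- hole_nominal (a point): Same point and axes as bush: NOMINAL mouth of the cross hole. The shaft floats endways from set-up to set-up: the true hole lies up to 8 mm either way from here along x (true in y and z); find it by feel or sight. It does not move under load. Hole: round, 11.5 mm, 2 mm chamfer, right through. Shaft end: block 30 x 30 mm (y, z), 21 mm either way along x from the true hole
- bracket: Fixed bracket of the folding microscope arm; origin on the bench under the nominal hole's crossing of the shaft axis (180 mm up); yaw only. Along the hole frame x, free space ends at the cheek's face (68 mm behind the hole; cheek top 215 mm above the bench); the upright black arm link stands 85 to 121 mm behind it, leaning away from the robot, its elbow up to 380 mm high; the steel base plate starts 45 mm behind it
- pin_grip (a point): Middle of the flat grip tab of the loose steel linch pin (about 200 g). It starts upright in a fixed wooden rest (80 x 60 x 50 mm), this point 98 mm above the bench. z: along the pin, tip to head; x: the side to which the open loop points; y: across the tab. Tab 12 mm thick (y), 26 mm wide (x), 56 mm tall, this point half-way up. Home, it is 42 mm from the hole's mouth along the hole's axis
- pin_shoulder (a point): Underside of the pin's shoulder plate (34 x 39 x 6 mm) on the pin's axis, 42 mm below pin_grip, same axes; it seats on the shaft's flat. Two lips at y = 16.5 to 19.5 mm either side hang 6 mm below it and straddle the 30 mm shaft (1.5 mm play a side), so the pin goes home only with its loop pointing along the shaft
- pin_tip (a point): Tip of the pin's shank, 50 mm below the shoulder, 92 mm below pin_grip, same axes. Shank 10 mm round; its last 6 mm taper to 6 mm at the tip
- loop_bow (a point): Middle of the far bar of the pin's wire loop (6 mm wire, U shape, 54 mm wide over all). The loop hinges on the pin's head about the pin's y axis, 10 mm above the shoulder (32 mm below pin_grip); this bar is 70 mm from the hinge. Axes turn with the loop: x from hinge to bar
- loop (a joint): Angle of the loop (rad). 0: open, pointing along the pin's x axis and 10 degrees up towards the head; grows as it swings down; 1.745: shut, parallel to the shank, bar beyond the pin's tip. An over-centre spring holds it open below 0.9 and snaps it shut by itself beyond 0.9; swinging it takes 2 to 3 N at the bar
- driver_grip (a point): Loose screwdriver, 170 mm long, lying on the bench: a bystander; this point is in its handle.
- jar2: Loose glass jar with metal lid, 60 mm dia, 70 mm high, origin under its centre: a bystander.
- bur_block: Fixed wooden block 80 x 60 x 50 mm with five burs standing in it (up to 90 mm above the bench): a bystander; origin under its centre. It and the pin's rest change places.
Things that resemble listed ones, but are neither listed nor needed, are in the scene too. Leave any purple look-alike of the part that bears pin_grip alone.

How it is judged:
On the way, in this order (a step that is already met when the one before it is completed fails the run):
1. the pin is fully home in the cross hole, loop still open (z of pin_grip in the frame of bush between 0.036 and 0.046 m and x of pin_grip in the frame of bush between -0.016 and 0.016 m and y of pin_grip in the frame of bush between -0.006 and 0.006 m and angle between the z axis of pin_grip and the z axis of bush, either way round below 0.12 rad and value of joint loop below 0.9 rad), for 0.2 s.
2. the loop has snapped shut over the shaft end (z of pin_grip in the frame of bush between 0.036 and 0.046 m and x of pin_grip in the frame of bush between -0.016 and 0.016 m and y of pin_grip in the frame of bush between -0.006 and 0.006 m and angle between the z axis of pin_grip and the z axis of bush, either way round below 0.12 rad and value of joint loop above 1.6 rad), for 0.2 s.
At the end, for the whole second after the job is handed in: The pin is fully home in the cross hole (shoulder within 4 mm of the shaft's flat, pin within 0.12 rad of the hole's axis and lying in the hole, loop side along the shaft within 0.25 rad), and the loop is shut (beyond 1.6 rad of 1.745) round the shaft end and still (all of step 2 and angle between the x axis of pin_grip and the x axis of bush, either way round below 0.25 rad and velocity of joint loop below 0.2 rad/s); the robot touches nothing.
It fails at once if the screwdriver is disturbed (moved over 30 mm) (distance of driver_grip from where it was at the start of the episode above 0.03 m).
It fails at once if the loose jar is disturbed (moved over 30 mm) (distance of jar2 from where it was at the start of the episode above 0.03 m).
It also fails if it takes over 64 s, if anything falls off the work surface, if the arm or the gripper's body presses on something with over 40 N, if the wrist force passes 120 N, or if a joint passes its speed limit or range.

### The arm

A 6-joint arm with a two-finger parallel gripper is mounted at the origin on the work surface. World frame = base frame: x ahead of the robot, y to its left, z up, the work surface at z = 0. Lengths are in m, angles in rad, forces in N, time in s.
With the tool pointing down it reaches from about 0.3 to 0.875 m from the base axis. Payload 6.4 kg.
Tool frame: the origin (TCP) lies at the very end of the fingers, on their centre line; the grasp point (between the pads) lies grip_point_offset behind it (grip_point_offset is the distance from the TCP to the grasp point, in m); y points along the fingers, x is the direction in which the jaws open and shut, and the axes are right-handed (so a half turn about y gives the same grasp; the last joint's range is limited). The gripper opens to 85 mm and grips with 20 to 120 N. Pads are 22 mm wide; open, the fingers measure 114 mm over their backs; the gripper's body (76 mm by 85 mm) begins 54 mm behind the grasp point. The pads swing forward as they close: fully open they stand 13 mm farther back than shut.
Start: joints at [1.045, 0.181, 1.607, -0, 1.354, -0.206], TCP at [0.181, 0.546, 0.231] pointing down, gripper open.
Joint ranges: [-2.99, 2.99], [-0.89, 2.07], [0.3, 2.58], [-1.14, 4.28], [0, 2.63], [-3.12, 3.12]. Speed limits (rad/s): [2.57, 2.57, 3.01, 3.14, 3.14, 3.14].

### API

Orientations are given as a unit quaternion [w, x, y, z].
In Python, from bench import get_obs, camera, camera_model, hand_in, grip_point_offset gives the robot as it stands.
- The arm moves only by the shell command python3 -m jog 'ROWS'. ROWS is JSON, a list of rows, each a list of 7 numbers: the shift along the tool's x, y, z in mm, then the turn, a rotation vector about the tool's x, y, z in degrees, then the gripper's target within -1 to 1 (shut at 1, half-way at 0, fully open at -1). In form: [[x, y, z, ax, ay, az, grip], ...]. A call has 1 to 8 rows; each row shifts and turns the commanded pose from where the row before left it, along the tool's axes as they then stand; what a row does not reach is not made up. A row lasts 1/12 s, in which the tool goes at most 41.7 mm and 7.16 degrees, less where a joint would pass 70% of its speed; a pose out of reach is approached as far as the arm can. A call is refused whole if a number of a shift passes 41.7 or a number of a turn 7.16, either way. A call with a gripper value outside its range is refused whole. The fingers move at their own pace and stop on an object; the grip force is fixed at half the most. Time passes only in rows, so rows that do not move let the fingers close. It gives the time, the measured TCP pose, the force and the opening at its end, in the units of the state.
- get_obs(): the state, without advancing time (a new reading comes with each control period).
- camera(name): name is "scene" or "side" or "wrist"; returns the picture (420x560x3 uint8, blue, green, red); there is no depth.
- camera_model(name): a dict with "K" (3x3 intrinsics, pixels), "distortion" ([k1, k2, p1, p2, k3] as OpenCV has them; the pictures are not rectified), "pose" (4x4, takes a point from camera to world coordinates). Camera axes: x right, y down, z forward; pixel columns grow to the right and rows downward; lengths in m; the calibration is good to about 2 mm. A picture is of the moment at which its call begins: read the wrist's pose just before it. camera_model takes no time and is no camera call; for the wrist camera it gives the pose at the moment of the call.
- hand_in(): hands the job in, once; it reports no verdict.
The state is a dict: "time_s": time; "q": joint angles; "dq": joint speeds; "joint_efforts": joint torques, N m; "eef_pos": TCP position; "eef_rot": TCP orientation; "wrist_force": force on the tool from outside, world axes, zero at the start; "torque": the same for the moment, N m; "opening": opening from 0.0 (shut) to 1.0 (fully open).
Only numpy, scipy, OpenCV 4.12 (cv2) and the standard library are available. Lean on these libraries where they do the work, as an engineer would, in place of code of your own. Each camera call takes 0.05 s, during which the arm holds its last target.

## Working session

There is one attempt and no reset: what is moved stays moved. The work goes in short steps, Python scripts to look and compute and a shell command to move; the robot and the scene stay as the last step left them, time stands still between calls to the robot, and variables do not carry over. Pictures are saved under pics/ and viewed, and the job is handed in when it is done.

```bash
ls; mkdir -p pics; python3 - <<'E'
from bench import *
import cv2
print(get_obs(), grip_point_offset)
for n in ["scene","side","wrist"]:
    m=camera_model(n);print(n,m)
    cv2.imwrite(f"pics/{n}0.png",camera(n))
E
```

```text
pics
{'time_s': 0.0, 'q': array([ 1.04468018e+00,  1.81532316e-01,  1.60802189e+00,  1.77211931e-05,
        1.35381998e+00, -2.06283207e-01]), 'dq': array([ 5.57511376e-04,  7.80682493e-05,  8.55246611e-04, -5.88208957e-04,
       -1.55299816e-04, -8.42193615e-04]), 'joint_efforts': array([ 4.57511342e-04, -4.44861066e+01, -3.51344454e+01,  7.26764210e-05,
        8.99771199e-03,  2.21654324e-05]), 'eef_pos': array([0.1804641 , 0.54535261, 0.23038237]), 'eef_rot': array([-0.57298795,  0.57348952,  0.41342334, -0.41457898]), 'wrist_force': array([-0.36805298,  0.21130612, -0.37360637]), 'torque': array([ 0.03514889,  0.01604277, -0.07010461]), 'opening': 1.003072554604551} 0.0187
scene {'K': array([[461.88665682,   0.        , 282.09335587],
       [  0.        , 461.88665682, 215.97940735],
       [  0.        ,   0.        ,   1.        ]]), 'distortion': array([-0.03196384,  0.        ,  0.        ,  0.        ,  0.        ]), 'pose': array([[-0.80263756,  0.39909229, -0.44328127,  1.09951805],
       [ 0.59620216,  0.51465495, -0.61617633,  0.74412789],
       [-0.01777432, -0.75
[... 414 characters left out ...]
6115],
       [-0.33041344, -0.74143164,  0.58404287, -0.53786076],
       [-0.01376387, -0.6149459 , -0.78844917,  0.8055949 ],
       [ 0.        ,  0.        ,  0.        ,  1.        ]])}
wrist {'K': array([[297.38908549,   0.        , 280.92324998],
       [  0.        , 297.38908549, 210.9484254 ],
       [  0.        ,   0.        ,   1.        ]]), 'distortion': array([-0.03105145,  0.        ,  0.        ,  0.        ,  0.        ]), 'pose': array([[ 0.31488754,  0.91501851,  0.25216456,  0.11685195],
       [ 0.94912799, -0.30318454, -0.08505998,  0.56769336],
       [-0.00137905,  0.26612077, -0.96393871,  0.37391666],
       [ 0.        ,  0.        ,  0.        ,  1.        ]])}
```

View pics/scene0.png

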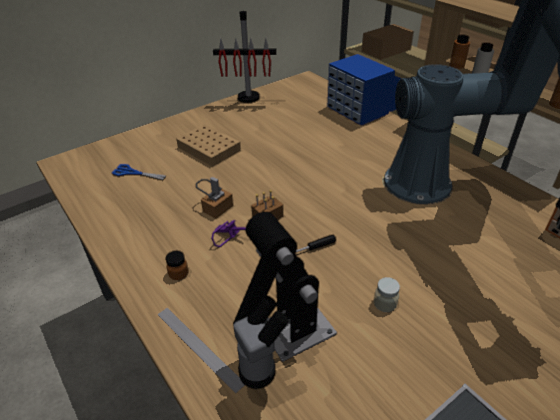

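View pics/side0.png

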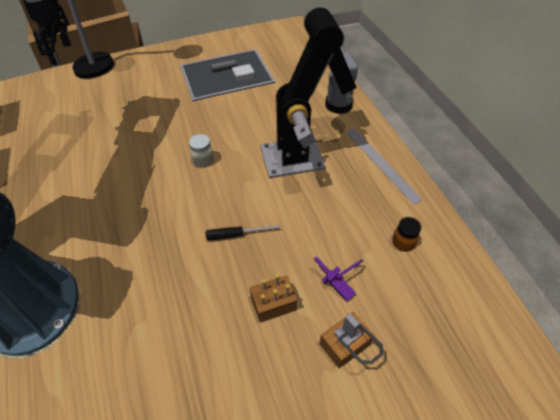

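View pics/wrist0.png

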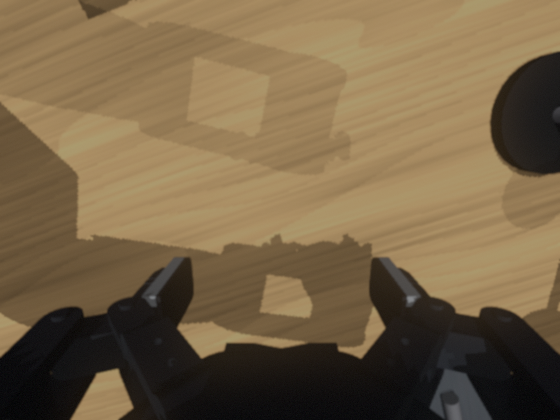

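The scene view shows the pin in its rest at about (215,190), with the black arm and bracket at (290,300). In the side view the pin is at (350,330) and the shaft runs from the bush at (297,110) to (308,135). I'll zoom in on both.

```bash
python3 - <<'E'
import cv2,numpy as np
s=cv2.imread("pics/side0.png");c=cv2.imread("pics/scene0.png")
f=lambda im,x,y,w,h,k:cv2.resize(im[y:y+h,x:x+w],None,fx=k,fy=k,interpolation=cv2.INTER_CUBIC)
cv2.imwrite("pics/za.png",np.hstack([f(s,260,85,80,110,5),f(s,310,295,80,110,5)][:2]))
cv2.imwrite("pics/zb.png",np.hstack([f(c,180,165,75,60,5),f(c,240,260,75,60,5)]))
E
```

```text
(no output)
```

View pics/za.png

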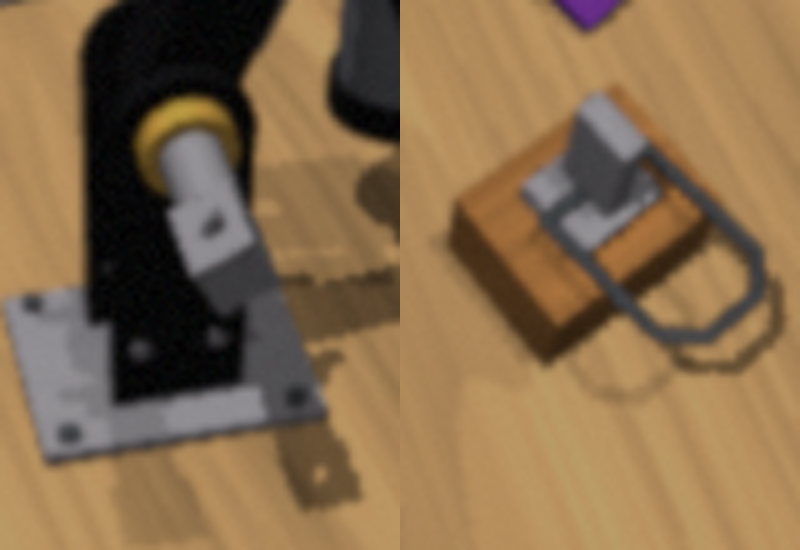

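View pics/zb.png

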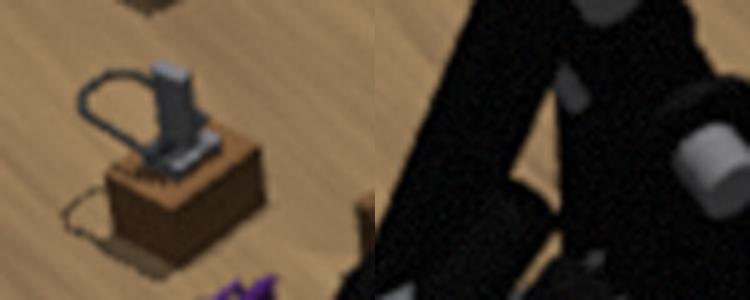

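```bash
cat > h.py <<'E'
import numpy as np,cv2
from bench import *
from scipy.spatial.transform import Rotation as R
def ray(m,uv):
    p=cv2.undistortPoints(np.array([[uv]],float),m["K"],m["distortion"])[0,0]
    T=m["pose"];d=T[:3,:3]@np.array([p[0],p[1],1]);return T[:3,3],d/np.linalg.norm(d)
def onz(m,uv,z):
    o,d=ray(m,uv);return o+d*(z-o[2])/d[2]
def tri(ms,uvs):
    A=0;b=0;L=[]
    for m,uv in zip(ms,uvs):
        o,d=ray(m,uv);P=np.eye(3)-np.outer(d,d);A=A+P;b=b+P@o;L.append((o,d))
    x=np.linalg.solve(A,b);return x,[np.linalg.norm(np.cross(x-o,d)) for o,d in L]
def proj(m,X):
    T=np.linalg.inv(m["pose"]);r=cv2.Rodrigues(T[:3,:3])[0]
    return cv2.projectPoints(np.array(X,float).reshape(-1,1,3),r,T[:3,3],m["K"],m["distortion"])[0][:,0]
def tool():
    o=get_obs();q=o["eef_rot"];return o["eef_pos"],R.from_quat(q,scalar_first=True).as_matrix()
E
python3 - <<'E'
from h import *
np.set_printoptions(precision=4,suppress=True)
s=camera_model("side");c=camera_model("scene")
zs=lambda x,y:(260+x/5,85+y/5)
a=lambda v:np.degrees(np.arctan2(v[1],v[0]))
print("hole",onz(s,zs(212,225),.1932))
P=[onz(s,zs(*p),.01) for p in[(3,303),(45,462),(327,415)]]
print(P,a(P[1]-P[0]),a(P[2]-P[1]),np.linalg.norm(P[1]-P[0]),np.linalg.norm(P[2]-P[1]))
zp=lambda x,y:(310+(x-400)/5,295+y/5)
Q=[onz(s,zp(*p),.126) for p in[(597,90),(652,150),(632,165),(578,110)]]
print("tab",np.array(Q),np.mean(Q,0),a(Q[1]-Q[0]),a(Q[2]-Q[3]),np.linalg.norm(Q[1]-Q[0]),np.linalg.norm(Q[3]-Q[0]))
zc=lambda x,y:(180+x/5,165+y/5)
print("tab scene",onz(c,zc(172,71),.126), tri([s,c],[zp(614,128),zc(172,71)]))
# tool
p,M=tool();print(p,M); m=camera_model("wrist");print(M.T@(m["pose"][:3,3]-p),M.T@m["pose"][:3,:3])
B=[onz(s,zs(*p),.18) for p in[(188,135)]];print("bush",B)
E
```

```text
hole [0.6673 0.1116 0.1932]
[array([0.6202, 0.2856, 0.01  ]), array([0.6043, 0.1669, 0.01  ]), array([0.7514, 0.1485, 0.01  ])] -97.60793568388114 -7.128400939559745 0.11974811303883945 0.14817198659588368
tab [[ 0.6027 -0.2816  0.126 ]
 [ 0.611  -0.3082  0.126 ]
 [ 0.6023 -0.3107  0.126 ]
 [ 0.5935 -0.2861  0.126 ]] [ 0.6024 -0.2966  0.126 ] -72.71134236491494 -70.27535624288745 0.027783928851548872 0.010254326980245898
tab scene [ 0.6102 -0.2756  0.126 ] (array([ 0.6044, -0.2915,  0.1143]), [np.float64(0.001672750962713618), np.float64(0.0016727509627137104)])
[0.1805 0.5455 0.2306] [[ 0.3144 -0.0007 -0.9493]
 [ 0.9493 -0.0012  0.3144]
 [-0.0014 -1.      0.0003]]
[ 0.0009 -0.1434  0.0675] [[ 1.     -0.0006  0.0001]
 [-0.0002 -0.2664  0.9638]
 [-0.0005 -0.9638 -0.2664]]
bush [array([0.6857, 0.1874, 0.18  ])]
```

The hole casts to (0.667, 0.112) at its known height of 193 mm. The plate edges give the shaft direction as about −97.5° yaw. The tab is at about (0.603, −0.294) with its loop pointing at about −71.5°, and its measured sizes of 28 x 10 mm are close to the stated 26 x 12. I'm moving towards the pin.

```bash
r="[-27,-0.8,-27,0,0,0,-1]"; python3 -m jog '[[-27,-1,-27,0,0,0,-1],[-27,-1,-27,0,0,0,-1],[-27,-1,-27,0,0,0,-1],[-27,-1,-27,0,0,0,-1],[-27,-1,-27,0,0,0,-1],[-27,-1,-27,0,0,0,-1],[-27,-1,-27,0,0,0,-1],[-27,-1,-27,0,0,0,-1]]'
python3 -m jog '[[-27,-1,-27,0,0,0,-1],[-27,-1,-27,0,0,0,-1],[-27,-1,-27,0,0,0,-1],[-27,-1,-27,0,0,0,-1],[-27,-1,-27,0,0,0,-1],[-27,-1,-27,0,0,0,-1],[-27,-1,-27,0,0,0,-1],[-27,-1,-27,0,0,0,-1]]'
python3 -m jog '[[-20,-1,-20,0,7,0,-1],[-20,-1,-20,0,7,0,-1],[0,0,0,0,7,0,-1],[0,0,0,0,7,0,-1],[0,0,0,0,7,0,-1],[0,0,0,0,7,0,-1],[0,0,0,0,7,0,-1],[0,0,0,0,4,0,-1]]'
python3 - <<'E'
from h import *
np.set_printoptions(precision=4,suppress=True)
p,M=tool();print(p,M,get_obs()["q"])
print("to tab mid", M.T@(np.array([.603,-.294,.098])-p)*1000)
cv2.imwrite("pics/w1.png",camera("wrist"))
E
```

```text
time_s: 0.82
eef_pos: [0.318, 0.2713, 0.2392]
eef_rot: [-0.573, 0.573, 0.414, -0.414]
wrist_force: [0.4, 0.2, 0.1]
opening: 0.999
time_s: 1.48
eef_pos: [0.4554, -0.002, 0.2473]
eef_rot: [-0.573, 0.573, 0.414, -0.414]
wrist_force: [0.8, -0.5, -0.6]
opening: 1.002
time_s: 2.15
eef_pos: [0.477, -0.0519, 0.2489]
eef_rot: [0.698, -0.698, -0.112, 0.113]
wrist_force: [0.4, 0.2, -0.2]
opening: 1.003
[ 0.477  -0.0519  0.2489] [[ 0.9494 -0.0007 -0.3142]
 [ 0.3142  0.0003  0.9494]
 [-0.0005 -1.      0.0005]] [-0.3565 -0.0524  1.8173  0.      1.3774 -0.6761]
to tab mid [  43.6151  150.7933 -269.466 ]
```

View pics/w1.png

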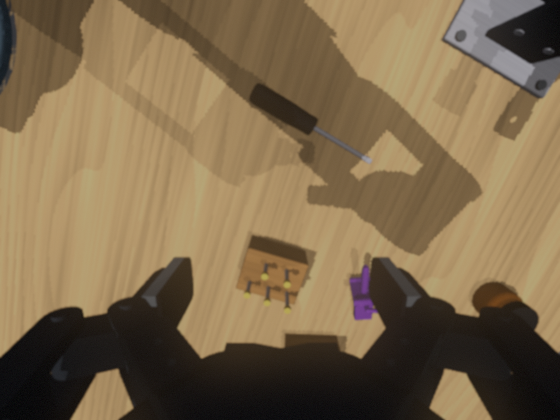

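The wrist view shows the bur block at (270,275) and the purple decoy at (365,290). The pin's rest at (315,345) is hidden behind the gripper, so I'll move on until the pin comes into view.

```bash
python3 -m jog '[[7,0,-33,0,0,0,-1],[7,0,-35,0,0,0,-1],[7,0,-35,0,0,0,-1],[7,0,-35,0,0,0,-1],[7,0,-35,0,0,0,-1],[8,0,-35,0,0,0,-1],[0,0,-22,0,0,0,-1],[0,0,0,0,0,0,-1]]'
python3 - <<'E'
from h import *
np.set_printoptions(precision=4,suppress=True)
p,M=tool();print(p,M,get_obs()["q"])
print("to tab mid", M.T@(np.array([.603,-.294,.098])-p)*1000)
cv2.imwrite("pics/w2.png",camera("wrist"))
E
```

```text
time_s: 2.87
eef_pos: [0.5922, -0.2604, 0.2482]
eef_rot: [-0.697, 0.698, 0.114, -0.114]
wrist_force: [-0.1, 0.7, -0.2]
opening: 0.998
[ 0.5922 -0.2604  0.2482] [[ 0.9478 -0.0005 -0.3189]
 [ 0.3189 -0.0011  0.9478]
 [-0.0008 -1.     -0.0009]] [-0.5968  0.3256  1.3954 -0.0012  1.4205 -0.9211]
to tab mid [ -0.3362 150.2249 -35.1897]
```

View pics/w2.png

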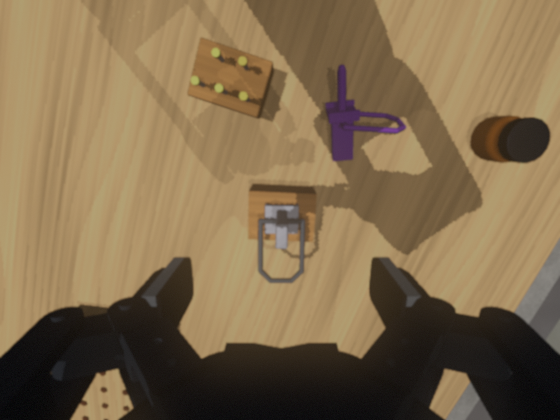

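The pin is in clear view with its tab at about (282,230), and the loop points straight down the image, so the yaw is close. I'll measure the tab's top face.

```bash
python3 - <<'E'
import cv2
c=cv2.imread("pics/w2.png")
cv2.imwrite("pics/zw2.png",cv2.resize(c[175:295,235:335],None,fx=6,fy=5,interpolation=cv2.INTER_CUBIC)[:600])
E
```

```text
(no output)
```

View pics/zw2.png

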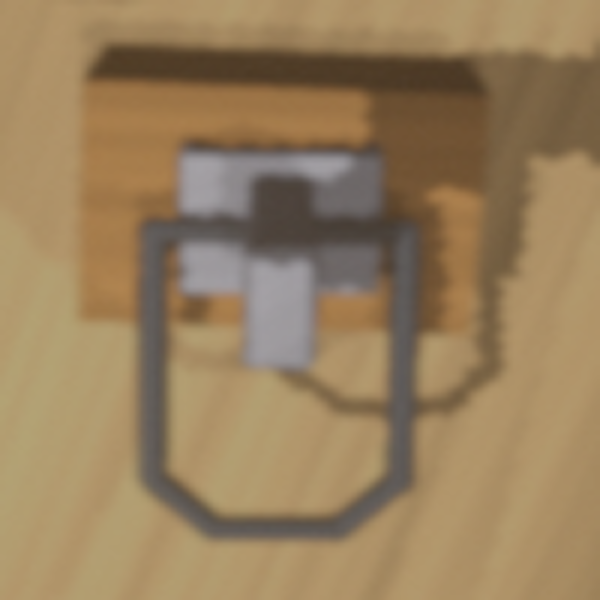

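```bash
python3 - <<'E'
from h import *
np.set_printoptions(precision=4,suppress=True)
m=camera_model("wrist");p,M=tool()
z=lambda x,y:(235+x/6,175+y/5)
Q=np.array([onz(m,z(*u),.126) for u in[(247,255),(312,252),(314,366),(244,368)]])
print(Q,Q.mean(0));d=(Q[2]+Q[3]-Q[0]-Q[1])/2;print(np.linalg.norm(d),np.degrees(np.arctan2(d[1],d[0])))
L=np.array([onz(m,z(*u),.066) for u in[(152,232),(408,230)]]);e=L[1]-L[0];print("hinge",L,np.linalg.norm(e),np.degrees(np.arctan2(e[1],e[0])))
C=Q.mean(0);C[2]=.098;print(M.T@(C-p)*1000, M.T@d)
b=onz(m,z(280,528),.078);print("bow",b, "hinge-bow",b-L.mean(0),np.degrees(np.arctan2(*(b-L.mean(0))[[1,0]])))
E
```

```text
[[ 0.594  -0.2781  0.126 ]
 [ 0.6034 -0.2742  0.126 ]
 [ 0.6112 -0.2959  0.126 ]
 [ 0.6007 -0.2999  0.126 ]] [ 0.6023 -0.287   0.126 ]
0.022926252698945153 -71.56931278395247
hinge [[ 0.5803 -0.2977  0.066 ]
 [ 0.6266 -0.2817  0.066 ]] 0.04893048269345014 19.176552162948735
[  1.093  150.0869 -31.0537] [-0.0001 -0.     -0.0229]
bow [ 0.6255 -0.3552  0.078 ] hinge-bow [ 0.0221 -0.0655  0.012 ] -71.37371452621532
```

The yaw agrees at −71.6° against the tool's 108.6° − 180°. The hinge bar and the tab top agree on the axis at about (0.603, −0.289). Now I'll line up, descend and grip.

```bash
python3 -m jog '[[1,0,-32,0,0,0,-1],[0,33,0,0,0,0,-1],[0,33,0,0,0,0,-1],[0,33,0,0,0,0,-1],[0,33,0,0,0,0,-1],[0,20,0,0,0,0,-1],[0,13,0,0,0,0,-1],[0,0,0,0,0,0,-1]]'
python3 -m jog '[[0,0,0,0,0,0,1],[0,0,0,0,0,0,1],[0,0,0,0,0,0,1],[0,0,0,0,0,0,1],[0,0,0,0,0,0,1],[0,0,0,0,0,0,1]]'
python3 - <<'E'
from h import *
for n in["wrist","side"]:cv2.imwrite(f"pics/{n}3.png",camera(n))
E
```

```text
time_s: 3.58
eef_pos: [0.6007, -0.2836, 0.0807]
eef_rot: [0.699, -0.696, -0.114, 0.117]
wrist_force: [-1.0, 0.5, 0.3]
opening: 1.002
time_s: 4.08
eef_pos: [0.6031, -0.2864, 0.0852]
eef_rot: [-0.697, 0.698, 0.115, -0.115]
wrist_force: [0.2, -0.1, -1.6]
opening: 0.146
```

View pics/wrist3.png

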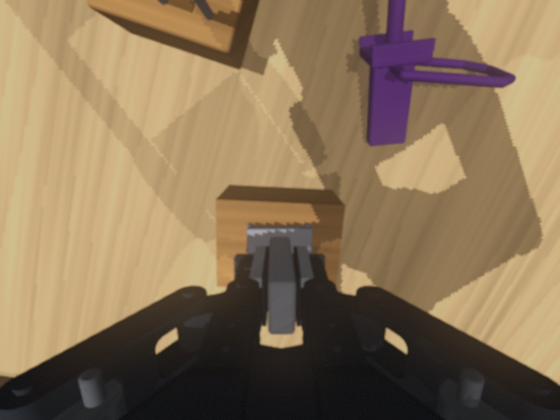

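Gripped: the opening of 0.146 is 12.4 mm against a 12 mm tab, and the image shows the tab centred between the pads. Lifting.

```bash
python3 -m jog '[[0,-10,0,0,0,0,1],[0,-30,0,0,0,0,1],[0,-35,0,0,0,0,1],[0,-35,0,0,0,0,1],[0,-35,0,0,0,0,1],[0,-35,0,0,0,0,1],[0,-35,0,0,0,0,1],[0,-10,0,0,0,0,1]]'
cat >> h.py <<'E'
yaw=np.radians(-97.4);t=np.radians(28)
xh=np.array([np.cos(yaw),np.sin(yaw),0]);n=np.array([np.sin(yaw),-np.cos(yaw),0])
zh=np.cos(t)*np.array([0,0,1.])+np.sin(t)*n; yh=np.cross(zh,xh)
RH=np.stack([xh,yh,zh],1); RT=np.stack([yh,-zh,-xh],1)
HOLE=np.array([.6673,.1116,.1932])
E
python3 - <<'E'
from h import *
np.set_printoptions(precision=4,suppress=True)
print(RH)
p,M=tool();print(p,get_obs()["q"],get_obs()["opening"])
print("rotvec deg",np.degrees(R.from_matrix(M.T@RT).as_rotvec()))
g=HOLE+zh*(.107-.0128);print(g, "world d",g-p,"tool d after rot",RT.T@(g-p)*1000)
cv2.imwrite("pics/s4.png",camera("side"));cv2.imwrite("pics/w4.png",camera("wrist"))
E
```

```text
time_s: 4.85
eef_pos: [0.6046, -0.287, 0.3171]
eef_rot: [-0.695, 0.7, 0.117, -0.112]
wrist_force: [0.4, -0.9, -0.0]
opening: 0.128
[[-0.1288  0.8756 -0.4656]
 [-0.9917 -0.1137  0.0605]
 [ 0.      0.4695  0.8829]]
[ 0.6046 -0.287   0.3171] [-0.6203  0.3306  1.2526  0.0003  1.5485 -0.9465] 0.12761479743615428
rotvec deg [ -6.0146  25.642  -27.0703]
[0.6234 0.1173 0.2764] world d [ 0.0189  0.4043 -0.0407] tool d after rot [-48.5905  20.308  403.4006]
```

View pics/s4.png

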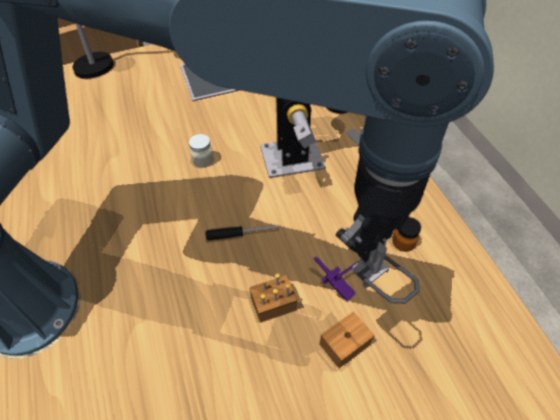

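The pin is out of its rest with the loop open. Now I'll turn it to the hole's attitude and approach, staying high.

```bash
python3 -m jog '[[0,0,0,-1,4.3,-4.5,1],[0,0,0,-1,4.3,-4.5,1],[0,0,0,-1,4.3,-4.5,1],[0,0,0,-1,4.3,-4.5,1],[0,0,0,-1,4.3,-4.5,1],[0,0,0,-1,4.2,-4.6,1]]'
python3 -m jog '[[-6,0,36,0,0,0,1],[-6,0,38,0,0,0,1],[-6,0,38,0,0,0,1],[-6,0,38,0,0,0,1],[-6,0,38,0,0,0,1],[-6,0,38,0,0,0,1],[-6,0,38,0,0,0,1],[-6,0,38,0,0,0,1]]'
python3 - <<'E'
from h import *
np.set_printoptions(precision=4,suppress=True)
p,M=tool();print(p,get_obs()["q"],get_obs()["opening"])
print("rotvec deg",np.degrees(R.from_matrix(M.T@RT).as_rotvec()))
g=HOLE+zh*(.107-.0128);print(M.T@(g-p)*1000)
for n in["side","wrist","scene"]:cv2.imwrite(f"pics/{n}5.png",camera(n))
E
```

```text
time_s: 5.45
eef_pos: [0.6014, -0.2855, 0.3056]
eef_rot: [-0.677, 0.694, 0.121, 0.215]
wrist_force: [0.3, 1.1, -2.4]
opening: 0.133
time_s: 6.12
eef_pos: [0.5977, 0.0211, 0.2845]
eef_rot: [-0.677, 0.695, 0.121, 0.211]
wrist_force: [1.5, -0.1, -2.6]
opening: 0.13
[0.5977 0.0211 0.2845] [-0.1768 -0.1148  1.8746  0.0322  0.9078 -0.0586] 0.13001371521485436
rotvec deg [-0.2035 -0.2073 -0.7929]
[ 7.6552 13.569  98.7008]
```

View pics/side5.png

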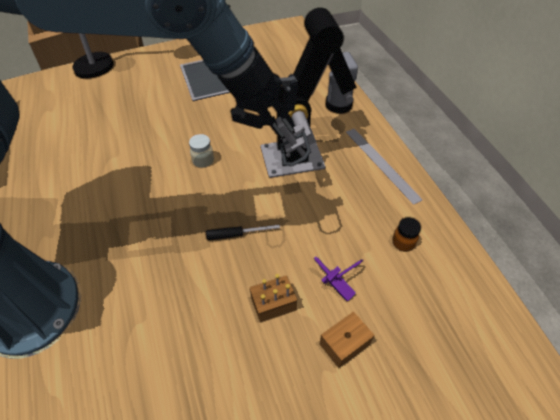

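View pics/wrist5.png

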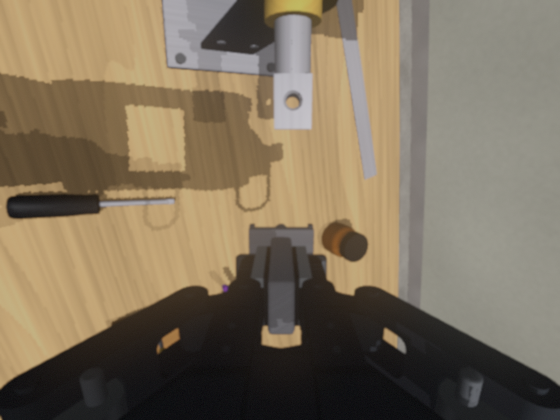

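View pics/scene5.png

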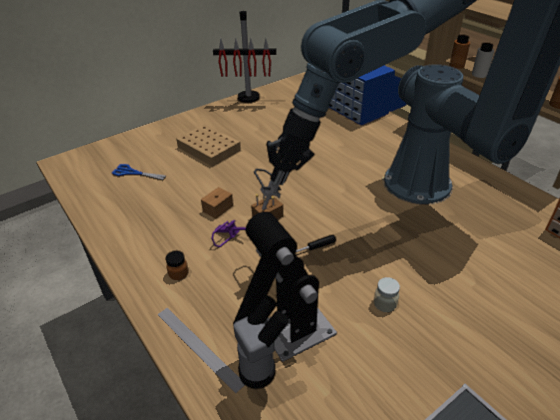

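The wrist view now shows the hole at about (292,101) on the block's flat, with the shaft edges almost vertical. I'll measure it.

```bash
python3 - <<'E'
import cv2,numpy as np
c=cv2.imread("pics/wrist5.png")
a=cv2.resize(c[10:140,250:330],None,fx=4.6,fy=4.6,interpolation=cv2.INTER_CUBIC)
b=cv2.resize(c[215:345,230:330],None,fx=4.2,fy=4.6,interpolation=cv2.INTER_CUBIC)
cv2.imwrite("pics/z5.png",np.hstack([a,b]));print(a.shape,b.shape)
E
```

```text
(598, 368, 3) (598, 420, 3)
```

View pics/z5.png

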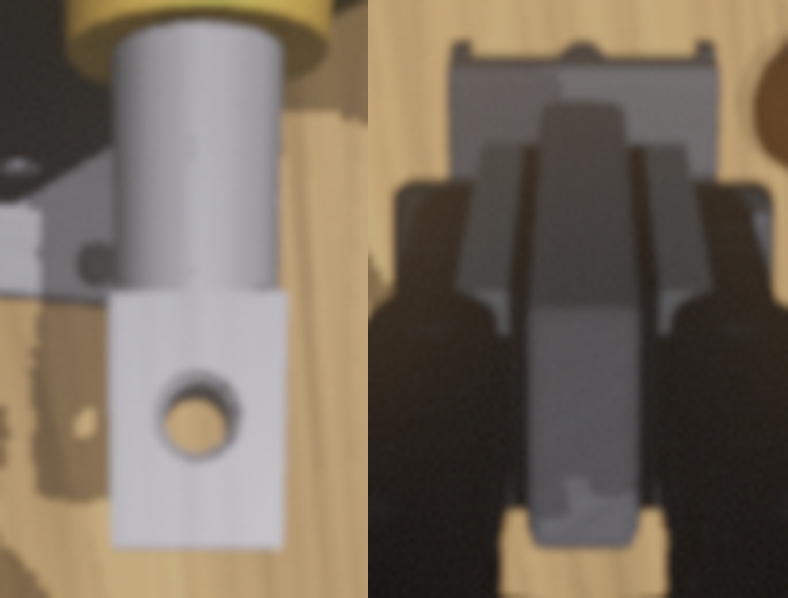

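```bash
python3 - <<'E'
from h import *
np.set_printoptions(precision=4,suppress=True)
m=camera_model("wrist");p,M=tool()
z=lambda x,y:(250+x/4.6,10+y/4.6)
H=onz(m,z(199,414),.1932);print("hole ring",H)
# on tilted plane through H
def onpl(uv,P,N):
    o,d=ray(m,uv);return o+d*(N@(P-o))/(N@d)
C=np.array([onpl(z(*u),H,zh) for u in[(108,291),(288,290),(283,548),(111,548)]])
L=(C-H)@RH*1000;print("corners in hole axes mm",L)
for a,b in((0,3),(1,2)):
    e=C[b]-C[a];print(np.linalg.norm(e),np.degrees(np.arctan2(e[1],e[0])),np.degrees(np.arcsin(e[2]/np.linalg.norm(e))))
w=C[1]-C[0];print("across",np.linalg.norm(w),w)
y=lambda x,y:(230+(x-368)/4.2,215+y/4.6)
T=np.array([onpl(y(*u),p+M@np.array([0,-.0408,0]),M[:,1]) for u in[(528,307),(640,307),(636,548),(531,548)]])
print("tab in tool mm",(T-p)@M*1000)
S=np.array([onpl(y(*u),p+M@np.array([0,.0292-.006,0]),M[:,1]) for u in[(450,65),(719,65)]])
print("shoulder far edge in tool",(S-p)@M*1000)
E
```

```text
hole ring [0.6672 0.1059 0.1932]
corners in hole axes mm [[-19.9053 -15.7075  -0.    ]
 [-20.0515  14.9134   0.    ]
 [ 22.5148  15.1474   0.    ]
 [ 22.566  -15.38     0.    ]]
0.04247262850690752 -97.00992769750064 0.20740261418942724
0.04256700290234728 -97.1218922212127 0.14787162003273216
across 0.030621191106402955 [ 0.0268 -0.0033  0.0144]
tab in tool mm [[ -4.4176 -40.8     11.8981]
 [  5.8054 -40.8     11.8933]
 [  5.7213 -40.8    -11.8621]
 [ -4.4331 -40.8    -11.8576]]
shoulder far edge in tool [[-18.0686  23.2     11.2038]
 [ 19.7825  23.2     11.1852]]
```

```bash
python3 - <<'E'
from h import *
np.set_printoptions(precision=4,suppress=True)
# reconstruct wrist cam pose of picture w2
p=np.array([.5922,-.2604,.2482]);M=np.array([[.9478,-.0005,-.3189],[.3189,-.0011,.9478],[-.0008,-1,-.0009]])
p2,M2=tool();m=camera_model("wrist");T=m["pose"]
A=np.eye(4);A[:3,:3]=M@M2.T@T[:3,:3];A[:3,3]=p+M@M2.T@(T[:3,3]-p2)
w={**m,"pose":A}
z=lambda x,y:(235+x/6,175+y/5)
tc=np.array([.6031,-.2864,.0852])
for nm,h,pts in[("plate",.062,[(181,150),(383,150),(383,293),(181,293)]),("hinge",.066,[(152,232),(408,230)]),("tabtop",.126,[(247,255),(312,252),(314,366),(244,368)]),("bow",.078,[(280,528)]),("rest",.05,[(82,75),(485,85),(80,322)])]:
    print(nm,((np.array([onz(w,z(*u),h) for u in pts])-tc)@M)*1000)
E
```

```text
plate [[-19.7462  23.2055  12.2698]
 [ 18.744   23.1738  12.2586]
 [ 19.2872  23.2039 -22.4131]
 [-20.26    23.2365 -22.4048]]
hinge [[-25.3578  19.2263  -6.1218]
 [ 23.5697  19.1856  -5.653 ]]
tabtop [[ -6.1887 -40.8022   8.2467]
 [  3.9855 -40.8112   8.8375]
 [  4.4213 -40.7912 -14.1958]
 [ -6.7812 -40.7816 -14.6075]]
bow [[ -0.9046   7.2671 -75.0773]]
rest [[-39.4414  35.2085  27.3162]
 [ 39.1587  35.1458  24.9054]
 [-41.6776  35.2647 -34.2721]]
```

```bash
python3 - <<'E'
from h import *
np.set_printoptions(precision=2,suppress=True)
m=camera_model("wrist");p,M=tool()
y=lambda x,y:(230+(x-368)/4.2,215+y/4.6)
def at(u,yy):
    o,d=ray(m,y(*u));o=M.T@(o-p);d=M.T@d;return (o+d*(yy-o[1])/d[1])*1000
for s in(0,.003,.006,.009):
    t=[at(u,-.0408+s) for u in[(528,307),(640,307),(636,548),(531,548)]]
    q=[at(u,.0232+s) for u in[(450,65),(719,65)]]
    l=[at(u,.0352+s) for u in[(450,43),(719,43)]]
    e=at((582,44),.0792+s);e2=at((582,44),.0732+s)
    print(s,"tab w",t[0][2]-t[3][2],t[1][0]-t[0][0],"axis",(t[0][2]+t[3][2])/2,"plate w",q[1][0]-q[0][0],"axis",q[0][2]-17,"lips w",l[1][0]-l[0][0],l[0][2],"tip axis",e[2]-3,e2[2]-5, e[0])
E
```

```text
0 tab w 23.75569640416994 10.223002965316779 axis 0.020297352216522846 plate w 37.85106613870299 axis -5.796185624830578 lips w 40.39492515460069 10.264196099646503 tip axis -7.259335101114689 -7.299395719148 0.4922129581980028
0.003 tab w 24.451395417658567 10.522389392759656 axis -1.9822995605262959 plate w 38.533315057248096 axis -6.827157944745517 lips w 41.07406147845634 9.286759071494906 tip axis -8.23930479209804 -8.279365410131351 0.49143312366755343
0.006 tab w 25.14709443114719 10.821775820202536 axis -3.9848964732691163 plate w 39.21556397579319 axis -7.858130264660444 lips w 41.753197802311995 8.309322043343323 tip axis -9.219274483081364 -9.25933510111469 0.490653289137104
0.009 tab w 25.842793444635788 11.121162247645415 axis -5.98749338601192 plate w 39.89781289433829 axis -8.889102584575383 lips w 42.43233412616763 7.331885015191726 tip axis -10.1992441740647 -10.239304792098025 0.48987345460665443
```

Plate, hinge bar and bow put the pin's axis about 5 mm off the TCP on the loop side. The tab, plate and tip readings in the last view suggest the pin leans about 2° with its tip towards the loop side, and that it has slipped about 4 mm down. Since the hole and the tip appear in the same camera, I'll line up tip to hole, take out about 2° of lean, and look again.

```bash
python3 -m jog '[[0,0,20,1,0,-0.4,1],[0,0,20,1,0,-0.4,1],[0,0,0,0,0,0,1],[0,0,0,0,0,0,1]]'
python3 - <<'E'
from h import *
np.set_printoptions(precision=4,suppress=True)
p,M=tool()
tip=p+M@np.array([.0005,.083,-.0055])
H=np.array([.6671,.1053,.1932])
print("rotvec deg",np.degrees(R.from_matrix(M.T@RT).as_rotvec()),"tip-hole in hole axes",(tip-H)@RH*1000,"shift tool to 18mm above",M.T@(H+zh*.018-tip)*1000)
for n in["wrist","side"]:cv2.imwrite(f"pics/{n}6.png",camera(n))
c=cv2.imread("pics/wrist6.png")
a=cv2.resize(c[20:150,250:330],None,fx=4.6,fy=4.6,interpolation=cv2.INTER_CUBIC)
b=cv2.resize(c[215:345,230:330],None,fx=4.2,fy=4.6,interpolation=cv2.INTER_CUBIC)
cv2.imwrite("pics/z6.png",np.hstack([a,b]))
E
```

```text
time_s: 6.6
eef_pos: [0.604, 0.0581, 0.2866]
eef_rot: [0.687, -0.683, -0.13, -0.214]
wrist_force: [0.4, -0.5, -3.0]
opening: 0.13
rotvec deg [-2.1496 -0.1678  0.1158] tip-hole in hole axes [57.3047 -5.3493 25.8538] shift tool to 18mm above [ 5.1638 10.0086 56.9849]
```

View pics/wrist6.png

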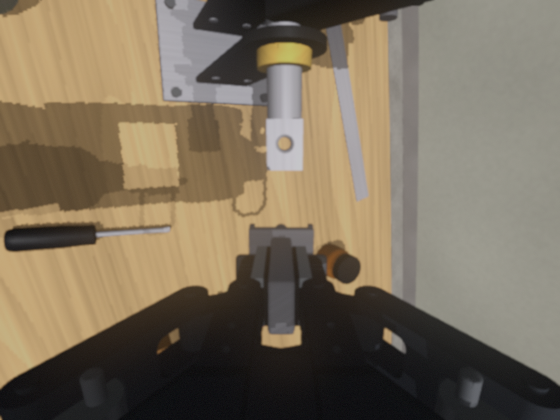

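View pics/side6.png

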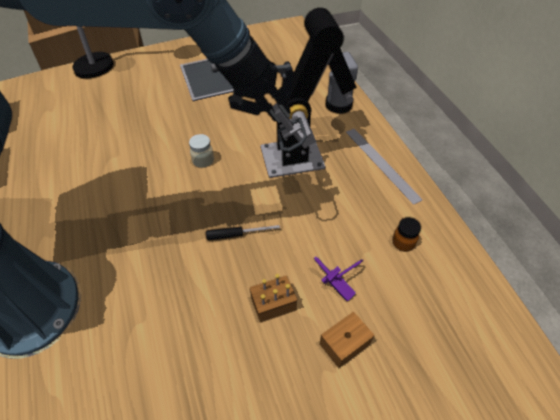

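The hole is now at (285,144) with the tip at (281,225). I'll re-measure the hole from this closer view as a check.

```bash
python3 - <<'E'
from h import *
np.set_printoptions(precision=4,suppress=True)
m=camera_model("wrist");p,M=tool()
c=cv2.imread("pics/wrist6.png");g=cv2.cvtColor(c,cv2.COLOR_BGR2HSV)
roi=np.zeros(c.shape[:2],np.uint8);roi[112:178,258:312]=1
# grey flat: low saturation and bright
k=((g[...,1]<45)&(g[...,2]>120)).astype(np.uint8)*roi
n,lab,st,_=cv2.connectedComponentsWithStats(k);i=1+st[1:,4].argmax();mask=(lab==i).astype(np.uint8)
cs,h=cv2.findContours(mask,cv2.RETR_CCOMP,cv2.CHAIN_APPROX_NONE)
print(st[i])
for q,hh in zip(cs,h[0]):
    if len(q)>8:
        (x,y),r,a=cv2.minAreaRect(q);print("inner" if hh[3]>=0 else "outer",x,y,r,a,onz(m,(x,y),.1932))
E
```

```text
[ 266  112   38   59 2000]
outer 284.5 141.0 (58.0, 37.0) 90.0 [0.6669 0.1124 0.1932]
inner 284.0 143.0 (14.0, 14.0) 0.0 [0.6662 0.1109 0.1932]
```

View pics/z6.png

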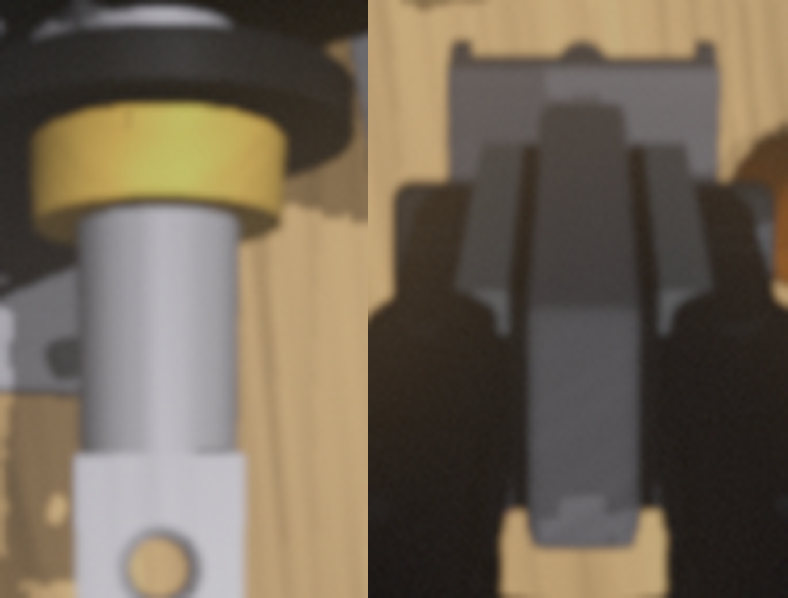

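Settled, the hole is at (0.6663, 0.111), which agrees with the side view's (0.667, 0.112). The earlier 0.106 was read while the arm was still settling. Moving the tip above it.

```bash
python3 -m jog '[[2,0,31,0,0,0,1],[2,0,32,0,0,0,1],[0,0,0,0,0,0,1],[0,0,0,0,0,0,1]]'
python3 - <<'E'
from h import *
np.set_printoptions(precision=4,suppress=True)
p,M=tool()
tip=p+M@np.array([.0005,.083,-.0055])
H=np.array([.6664,.1112,.1932])
print("rotvec deg",np.degrees(R.from_matrix(M.T@RT).as_rotvec()),"tip-hole in hole axes",(tip-H)@RH*1000, p)
for n in["wrist","side"]:cv2.imwrite(f"pics/{n}7.png",camera(n))
c=cv2.imread("pics/wrist7.png")
a=cv2.resize(c[110:240,235:335],None,fx=4,fy=4,interpolation=cv2.INTER_CUBIC)
s=cv2.imread("pics/side7.png")
b=cv2.resize(s[80:210,255:345],None,fx=4,fy=4,interpolation=cv2.INTER_CUBIC)
cv2.imwrite("pics/z7.png",np.hstack([a,b]))
E
```

```text
time_s: 7.03
eef_pos: [0.6157, 0.121, 0.2926]
eef_rot: [0.686, -0.682, -0.132, -0.215]
wrist_force: [-0.4, -0.8, -2.3]
opening: 0.128
rotvec deg [-2.1877 -0.111   0.2841] tip-hole in hole axes [-0.8649  2.0401 28.8448] [0.6157 0.121  0.2926]
```

View pics/z7.png

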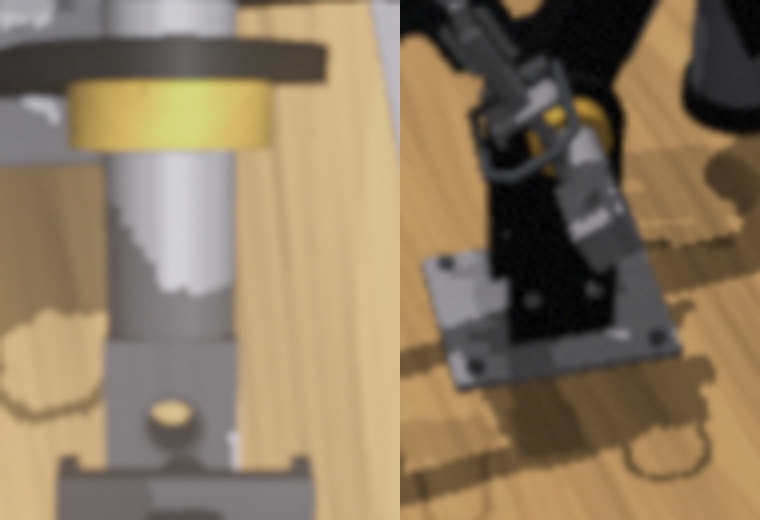

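The wrist zoom shows the hole ring at pixel (278.5,215.5) and the tip bump at (281,225), so the tip is just above and nearly in line. I'll work out the fine offset.

```bash
python3 - <<'E'
from h import *
np.set_printoptions(precision=4,suppress=True)
m=camera_model("wrist");p,M=tool()
z=lambda x,y:(235+x/4,110+y/4)
H=onz(m,z(174,422),.1932);print("hole",H)
def onpl(uv,P,N):
    o,d=ray(m,uv);return o+d*(N@(P-o))/(N@d)
C=[onpl(z(*u),H,zh) for u in[(106,342),(237,342)]];print("block back corners",(np.array(C)-H)@RH*1000)
tip=p+M@np.array([.0005,.083,-.0055])
for s in(.076,.083,.088):
    e=onpl(z(185,458),p+M@np.array([0,s,0]),M[:,1]);print("tip now",M.T@(e-p)*1000-[0,0,3], ((e-p-H+p)@RH*1000)+[3,0,0])
E
```

```text
hole [0.6661 0.111  0.1932]
block back corners [[-18.1992 -14.8216  -0.    ]
 [-18.0535  13.9506  -0.    ]]
tip now [ 0.7083 76.     -6.168 ] [ 1.1736  2.27   35.6402]
tip now [ 0.7133 83.     -8.4532] [ 3.197   2.3    28.5602]
tip now [  0.7169  88.     -10.0855] [ 4.6424  2.3214 23.503 ]
```

```bash
python3 -m jog '[[-2.5,0,0,0,0,0,1],[0,12,-0.4,0,0,0,1],[0,8,-0.3,0,0,0,1],[0,0,0,0,0,0,1]]'
python3 -m jog '[[0,4,-0.1,0,0,0,1],[0,4,-0.1,0,0,0,1],[0,0,0,0,0,0,1]]'
python3 - <<'E'
from h import *
np.set_printoptions(precision=4,suppress=True)
p,M=tool();o=get_obs()
H=np.array([.6661,.1110,.1932])
print("tcp in hole axes",(p-H)@RH*1000,"F hole axes",o["wrist_force"]@RH,"T",o["torque"]@RH)
for n in["wrist","side"]:cv2.imwrite(f"pics/{n}8.png",camera(n))
c=cv2.imread("pics/wrist8.png")
a=cv2.resize(c[110:240,235:335],None,fx=4,fy=4,interpolation=cv2.INTER_CUBIC)
s=cv2.imread("pics/side8.png")
b=cv2.resize(s[80:210,255:345],None,fx=4,fy=4,interpolation=cv2.INTER_CUBIC)
cv2.imwrite("pics/z8.png",np.hstack([a,b]))
E
```

```text
time_s: 7.47
eef_pos: [0.6222, 0.1189, 0.2711]
eef_rot: [0.686, -0.683, -0.129, -0.215]
wrist_force: [-0.6, 0.3, -3.2]
opening: 0.133
time_s: 7.72
eef_pos: [0.6266, 0.1193, 0.2661]
eef_rot: [0.686, -0.682, -0.131, -0.215]
wrist_force: [1.0, -0.6, -2.7]
opening: 0.132
tcp in hole axes [-3.1542 -1.3151 83.2891] F hole axes [ 0.466  -0.2901 -2.9223] T [-0.4648 -0.0109  0.0397]
```

View pics/z8.png

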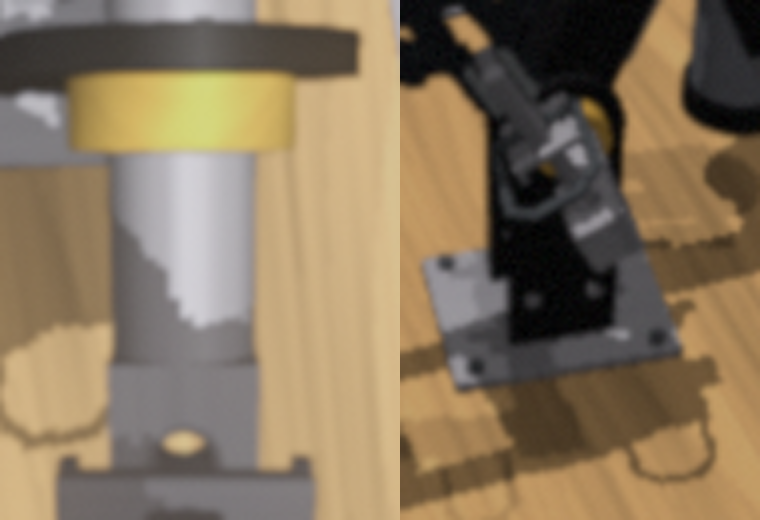

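The tip is laterally aligned with the hole at zoom (183,443) and is at the mouth, with no contact force yet. Continuing down in small steps, watching the force.

```bash
cat > st.py <<'E'
from h import *
np.set_printoptions(precision=2,suppress=True)
p,M=tool();o=get_obs();H=np.array([.6661,.1110,.1932])
print("tcp",(p-H)@RH*1000,"F",o["wrist_force"]@RH,"T",o["torque"]@RH,"rv",np.degrees(R.from_matrix(M.T@RT).as_rotvec()),"op",o["opening"])
E
python3 -m jog '[[0,3,-0.1,0,0,0,1],[0,0,0,0,0,0,1]]' >/dev/null; python3 st.py
python3 -m jog '[[0,3,-0.1,0,0,0,1],[0,0,0,0,0,0,1]]'>/dev/null; python3 st.py
python3 -m jog '[[0,3,-0.1,0,0,0,1],[0,0,0,0,0,0,1]]'>/dev/null; python3 st.py
```

```text
tcp [-3.43 -0.81 81.04] F [-0.54 -1.8  -1.58] T [-0.49  0.02 -0.02] rv [-2.19 -0.18  0.32] op 0.13460942595285583
tcp [-3.38 -1.04 77.82] F [ 0.29 -1.47 -2.05] T [-0.44 -0.03 -0.03] rv [-2.18 -0.18  0.3 ] op 0.1307498522648906
tcp [-3.34 -1.05 74.74] F [-0.33 -1.7  -2.56] T [-0.43 -0.01  0.01] rv [-2.18 -0.19  0.29] op 0.12957062370343644
```

```bash
python3 -m jog '[[0,3,-0.1,0,0,0,1],[0,0,0,0,0,0,1]]'>/dev/null; python3 st.py
python3 - <<'E'
from h import *
for n in["wrist","side"]:cv2.imwrite(f"pics/{n}9.png",camera(n))
c=cv2.imread("pics/wrist9.png")
a=cv2.resize(c[110:240,235:335],None,fx=4,fy=4,interpolation=cv2.INTER_CUBIC)
s=cv2.imread("pics/side9.png")
b=cv2.resize(s[80:210,255:345],None,fx=4,fy=4,interpolation=cv2.INTER_CUBIC)
cv2.imwrite("pics/z9.png",np.hstack([a,b]))
E
```

```text
tcp [-3.34 -1.11 71.69] F [ 0.24 -1.13 -1.98] T [-0.41 -0.02 -0.01] rv [-2.18 -0.19  0.28] op 0.12957829751670963
```

View pics/z9.png

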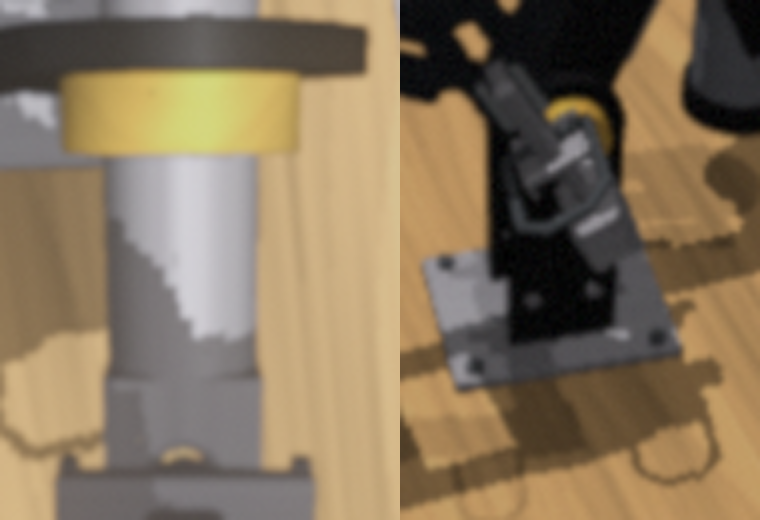

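There's still no force with the tip well below the mouth plane, so it's in the hole. Continuing.

```bash
for i in 1; do python3 -m jog '[[0,3,-0.1,0,0,0,1],[0,3,-0.1,0,0,0,1],[0,0,0,0,0,0,1]]'>/dev/null; python3 st.py; done
python3 -m jog '[[0,3,-0.1,0,0,0,1],[0,3,-0.1,0,0,0,1],[0,0,0,0,0,0,1]]'>/dev/null; python3 st.py
python3 -m jog '[[0,3,-0.1,0,0,0,1],[0,3,-0.1,0,0,0,1],[0,0,0,0,0,0,1]]'>/dev/null; python3 st.py
```

```text
tcp [-3.35 -1.12 65.53] F [ 0.16 -0.59 -2.37] T [-0.42 -0.    0.03] rv [-2.18 -0.19  0.28] op 0.13192495409508945
tcp [-3.38 -1.06 59.5 ] F [-0.4  -1.21 -1.22] T [-0.47  0.03  0.  ] rv [-2.18 -0.19  0.28] op 0.1288828624946549
tcp [-3.42 -1.   53.54] F [ 0.25 -2.24 -1.84] T [-0.46  0.03  0.04] rv [-2.18 -0.19  0.28] op 0.1277388364917763
```

```bash
python3 - <<'E'
from h import *
for n in["wrist","side","scene"]:cv2.imwrite(f"pics/{n}10.png",camera(n))
c=cv2.imread("pics/wrist10.png")
a=cv2.resize(c[110:240,235:335],None,fx=4,fy=4,interpolation=cv2.INTER_CUBIC)
s=cv2.imread("pics/side10.png")
b=cv2.resize(s[80:210,255:345],None,fx=4,fy=4,interpolation=cv2.INTER_CUBIC)
cv2.imwrite("pics/z10.png",np.hstack([a,b]))
E
```

```text
(no output)
```

View pics/z10.png

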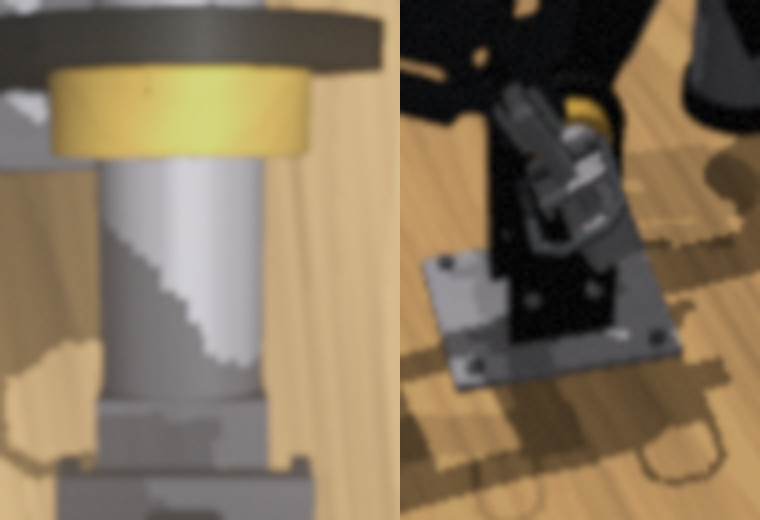

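The shoulder's lips straddle the block evenly (block 97–270, lips 75/300) and the shank is in the hole. Pushing home.

```bash
python3 -m jog '[[0,3,-0.1,0,0,0,1],[0,3,-0.1,0,0,0,1],[0,0,0,0,0,0,1]]'>/dev/null; python3 st.py
python3 -m jog '[[0,3,-0.1,0,0,0,1],[0,2,-0.1,0,0,0,1],[0,0,0,0,0,0,1]]'>/dev/null; python3 st.py
python3 -m jog '[[0,2,-0.1,0,0,0,1],[0,0,0,0,0,0,1]]'>/dev/null; python3 st.py
python3 -m jog '[[0,2,-0.1,0,0,0,1],[0,0,0,0,0,0,1]]'>/dev/null; python3 st.py
```

```text
tcp [-3.48 -0.95 47.57] F [ 0.02 -1.17 -1.7 ] T [-0.41  0.05  0.03] rv [-2.18 -0.19  0.29] op 0.13358660446232537
tcp [-3.57 -0.81 42.67] F [-0.62 -0.4  -2.85] T [-0.55  0.17  0.06] rv [-2.19 -0.19  0.3 ] op 0.12531812461782527
tcp [-3.57 -0.72 40.89] F [-1.3  -1.53 -2.96] T [-0.6   0.21 -0.02] rv [-2.19 -0.19  0.31] op 0.12901856170500264
tcp [-3.58 -0.7  38.94] F [-0.93 -1.43 -2.23] T [-0.63  0.32  0.03] rv [-2.2  -0.19  0.31] op 0.13163525170380475
```

```bash
python3 -m jog '[[0,2,-0.1,0,0,0,1],[0,0,0,0,0,0,1]]'>/dev/null; python3 st.py
python3 -m jog '[[0,2,-0.1,0,0,0,1],[0,0,0,0,0,0,1]]'>/dev/null; python3 st.py
python3 -m jog '[[0,2,-0.1,0,0,0,1],[0,0,0,0,0,0,1]]'>/dev/null; python3 st.py
```

```text
tcp [-3.61 -0.68 36.97] F [-2.26 -2.84 -2.01] T [-0.73  0.46 -0.05] rv [-2.2  -0.19  0.31] op 0.13076232119355435
tcp [-3.65 -0.73 34.93] F [-2.68 -2.96 -0.82] T [-0.79  0.59 -0.  ] rv [-2.21 -0.19  0.31] op 0.1297428264488599
tcp [-3.61 -0.68 32.94] F [-2.79 -3.29 -1.59] T [-0.85  0.65  0.03] rv [-2.2  -0.19  0.31] op 0.13227347418028765
```

```bash
python3 -m jog '[[0,1.5,-0.1,0.3,0,0,1],[0,0,0,0,0,0,1]]'>/dev/null; python3 st.py
python3 -m jog '[[0,1.5,-0.1,0,0,0,1],[0,0,0,0,0,0,1]]'>/dev/null; python3 st.py
python3 -m jog '[[0,1.5,-0.1,0,0,0,1],[0,0,0,0,0,0,1]]'>/dev/null; python3 st.py
python3 - <<'E'
from h import *
for n in["wrist","side","scene"]:cv2.imwrite(f"pics/{n}11.png",camera(n))
c=cv2.imread("pics/wrist11.png")
a=cv2.resize(c[110:240,235:335],None,fx=4,fy=4,interpolation=cv2.INTER_CUBIC)
s=cv2.imread("pics/side11.png")
b=cv2.resize(s[80:210,255:345],None,fx=4,fy=4,interpolation=cv2.INTER_CUBIC)
cv2.imwrite("pics/z11.png",np.hstack([a,b]))
E
```

```text
tcp [-3.47 -0.63 31.46] F [-4.14 -3.27 -0.52] T [-0.8   0.85  0.  ] rv [-2.52 -0.19  0.31] op 0.13374735628492015
tcp [-3.57 -0.59 30.36] F [-3.93 -4.38  2.08] T [-1.1   0.62  0.03] rv [-2.51 -0.19  0.31] op 0.13143314561510716
tcp [-3.73 -0.41 30.19] F [-2.83 -7.94 16.96] T [-2.04  0.36  0.02] rv [-2.51 -0.16  0.29] op 0.12953789917885675
```

View pics/z11.png

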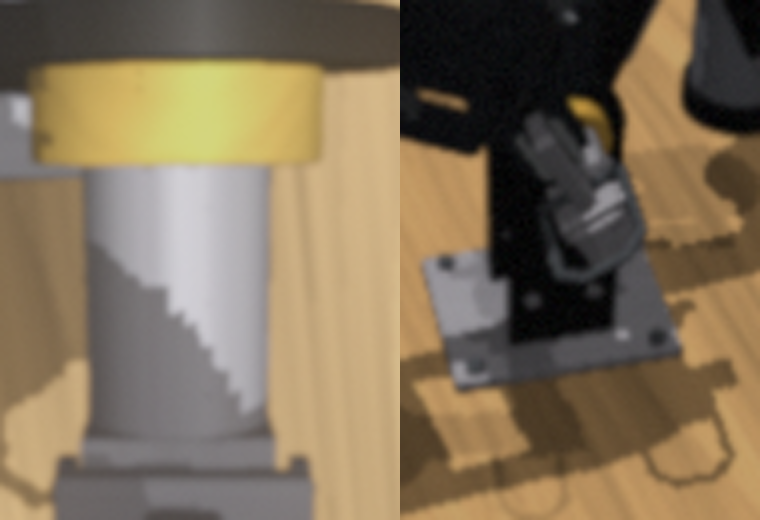

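There's firm contact at TCP height 30.2 mm. Adding the 12.8 mm grip offset puts pin_grip at about 43 mm against 42 when home. I'll press a little more, hold, then let go.

```bash
python3 -m jog '[[0,1,0,0,0,0,1],[0,0,0,0,0,0,1],[0,0,0,0,0,0,1],[0,0,0,0,0,0,1]]'>/dev/null; python3 st.py
python3 -m jog '[[0,-2,0,0,0,0,1],[0,0,0,0,0,0,0.5],[0,0,0,0,0,0,0.5],[0,0,0,0,0,0,0.5],[0,0,0,0,0,0,0.5]]'; python3 st.py
python3 - <<'E'
from h import *
for n in["wrist","side","scene"]:cv2.imwrite(f"pics/{n}12.png",camera(n))
E
```

```text
tcp [-3.89 -0.31 30.11] F [ -1.95 -11.55  25.63] T [-2.6   0.   -0.08] rv [-2.51 -0.15  0.3 ] op 0.13368396690949885
time_s: 12.22
eef_pos: [0.653, 0.1155, 0.2197]
eef_rot: [0.688, -0.68, -0.132, -0.216]
wrist_force: [0.1, 0.3, -0.1]
opening: 0.252
tcp [-2.77  0.41 29.74] F [-0.29  0.04 -0.09] T [-0.24 -0.03  0.01] rv [-2.46 -0.2   0.4 ] op 0.25232384111841033
```

View pics/wrist12.png

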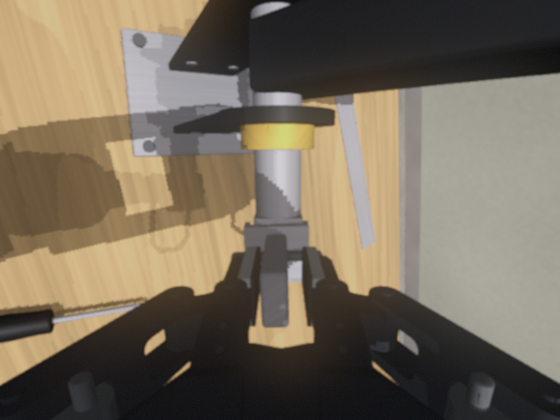

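The pin stays put with the jaws open and the wrist force near zero, and the loop is still open, its shadow visible at (170,235). I'm retracting along the pin, moving out over the loop's bar, shutting the gripper and tilting it.

```bash
python3 -m jog '[[0,-15,0.5,0,0,0,0.5],[0,-30,1,0,0,0,0.5],[0,-35,1,0,0,0,0.5],[0,0,-35,0,0,0,1],[0,0,-35,4,0,0,1],[0,0,-20,7,0,0,1],[0,0,0,7,0,0,1],[0,0,0,7,0,0,1]]'; python3 -m jog '[[0,0,0,2.5,0,0,1],[0,0,0,0,0,0,1]]'; python3 st.py
python3 - <<'E'
from h import *
for n in["wrist","side","scene"]:cv2.imwrite(f"pics/{n}13.png",camera(n))
s=cv2.imread("pics/side13.png")
cv2.imwrite("pics/z13.png",cv2.resize(s[70:210,240:380],None,fx=4.2,fy=4.2,interpolation=cv2.INTER_CUBIC))
E
```

```text
time_s: 13.03
eef_pos: [0.6059, 0.0408, 0.2861]
eef_rot: [0.809, -0.532, -0.171, -0.184]
wrist_force: [0.2, 0.6, -0.5]
opening: -0.002
time_s: 13.2
eef_pos: [0.6052, 0.0387, 0.2827]
eef_rot: [0.82, -0.516, -0.17, -0.181]
wrist_force: [-0.8, -0.3, -0.4]
opening: -0.0
tcp [ 79.55  -3.09 102.97] F [ 0.45 -0.88  0.02] T [-0.21 -0.27  0.15] rv [-27.35  -0.48  -0.19] op -0.0003808657519794598
```

View pics/z13.png

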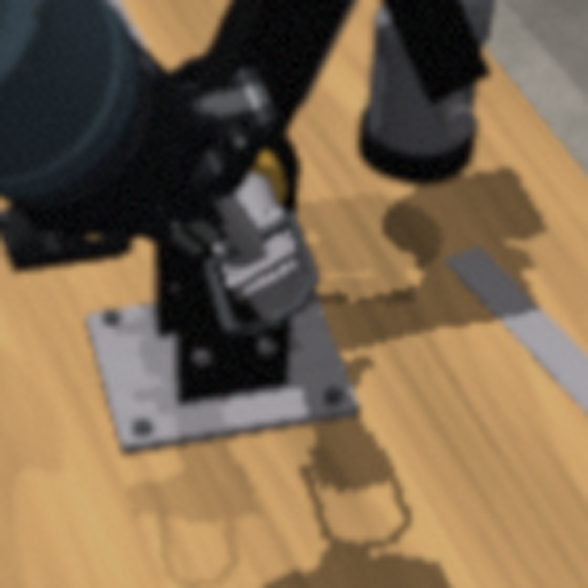

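View pics/wrist13.png

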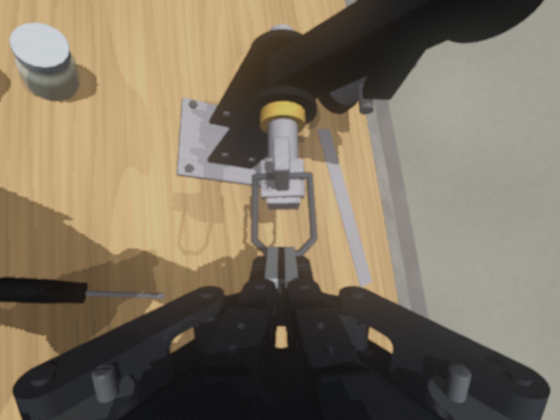

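The wrist view shows the shoulder flat on the block at (283,190) and the loop open, with its bar just below the shut fingertips at (285,250). Coming down to just above the bar.

```bash
python3 -m jog '[[1.5,21.5,-9.1,0,0,0,1],[1.5,21.5,-9.1,0,0,0,1],[0,21.5,-9.1,0,0,0,1],[0,0,0,0,0,0,1],[0,0,0,0,0,0,1]]'; python3 st.py
python3 - <<'E'
from h import *
p,M=tool();T=M.T@RH
H=np.array([.6661,.1110,.1932]);x,_,z=(p-H)@RH*1000
cur=np.array([x,0,z])
for f in(10,0,-10,-20,-30,-38,-46,-54):
    g=np.array([1.5+70*np.cos(np.radians(f))+1.5,0,10+70*np.sin(np.radians(f))+2.6])
    print(f,g,np.round(T@(g-cur),1));cur=g
for n in["wrist","side"]:cv2.imwrite(f"pics/{n}14.png",camera(n))
c=cv2.imread("pics/wrist14.png");s=cv2.imread("pics/side14.png")
cv2.imwrite("pics/z14.png",np.hstack([cv2.resize(c[130:270,220:340],None,fx=3.3,fy=4),cv2.resize(s[70:210,250:350],None,fx=4,fy=4)]))
E
```

```text
time_s: 13.77
eef_pos: [0.6402, 0.0441, 0.2228]
eef_rot: [0.82, -0.516, -0.171, -0.178]
wrist_force: [-0.2, 0.2, 0.4]
opening: -0.001
tcp [69.66 -1.17 34.13] F [-0.17 -0.02  0.51] T [-0.15 -0.23  0.06] rv [-27.43  -0.13  -0.3 ] op -0.0014641211806545875
10 [71.93654271  0.         24.75537244] [ 0.1  7.3 -6.3]
0 [73.   0.  12.6] [ 0.1 10.3 -6.5]
-10 [71.93654271  0.          0.44462756] [ 0.1 11.3 -4.7]
-20 [ 68.77848346   0.         -11.34141003] [ 0.1 11.9 -2.6]
-30 [ 63.62177826   0.         -22.4       ] [ 0.1 12.2 -0.5]
-38 [ 58.16075275   0.         -30.49630327] [0.  9.7 1.1]
-46 [ 51.62608593   0.         -37.75378602] [0.  9.5 2.5]
-54 [ 44.14496766   0.         -44.03118961] [0.  9.  3.7]
```

View pics/z14.png

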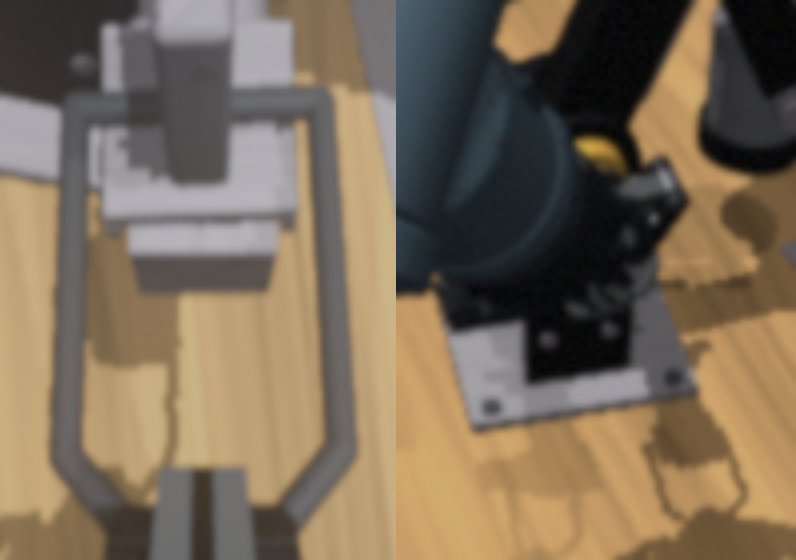

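The fingertips are centred over the bar at zoom (200,500). Sweeping down along the arc now.

```bash
python3 -m jog '[[0,7.3,-5.3,0,0,0,1],[0,5,-3,0,0,0,1],[0,5.3,-3.5,0,0,0,1],[0,5.6,-2.4,0,0,0,1],[0,5.7,-2.3,0,0,0,1],[0,0,0,0,0,0,1]]'; python3 st.py
python3 - <<'E'
from h import *
cv2.imwrite("pics/wrist15.png",camera("wrist"))
E
```

```text
time_s: 14.37
eef_pos: [0.6561, 0.0384, 0.1928]
eef_rot: [0.82, -0.517, -0.171, -0.18]
wrist_force: [-1.4, -2.6, 0.6]
opening: -0.003
tcp [73.26 -0.7  -0.1 ] F [ 2.73 -0.64  0.97] T [-0.06 -0.62  0.04] rv [-27.34  -0.28  -0.2 ] op -0.003300513166163281
```

View pics/wrist15.png

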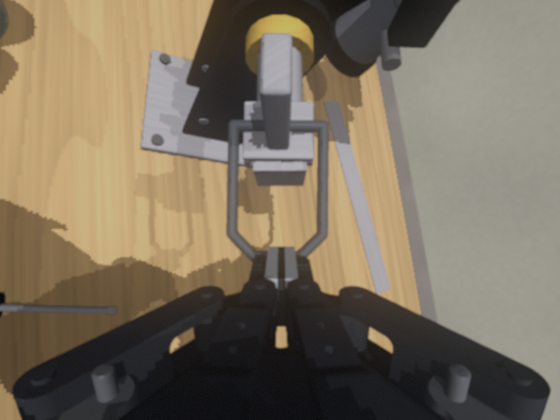

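```bash
python3 -m jog '[[0,0,0,0,0,0,1]]'>/dev/null; python3 st.py
python3 - <<'E'
from h import *
for n in["scene","side"]:cv2.imwrite(f"pics/{n}15.png",camera(n))
c=cv2.imread("pics/wrist15.png");s=cv2.imread("pics/scene15.png")
cv2.imwrite("pics/z15.png",np.hstack([cv2.resize(c[110:300,220:340],None,fx=3.1,fy=3.1),cv2.resize(s[120:310,200:330],None,fx=3.1,fy=3.1)]))
E
```

```text
tcp [72.88 -0.4   0.86] F [3.68 0.51 1.83] T [-0.17 -0.59  0.12] rv [-27.37  -0.24  -0.17] op -0.0023526306591036272
```

View pics/z15.png

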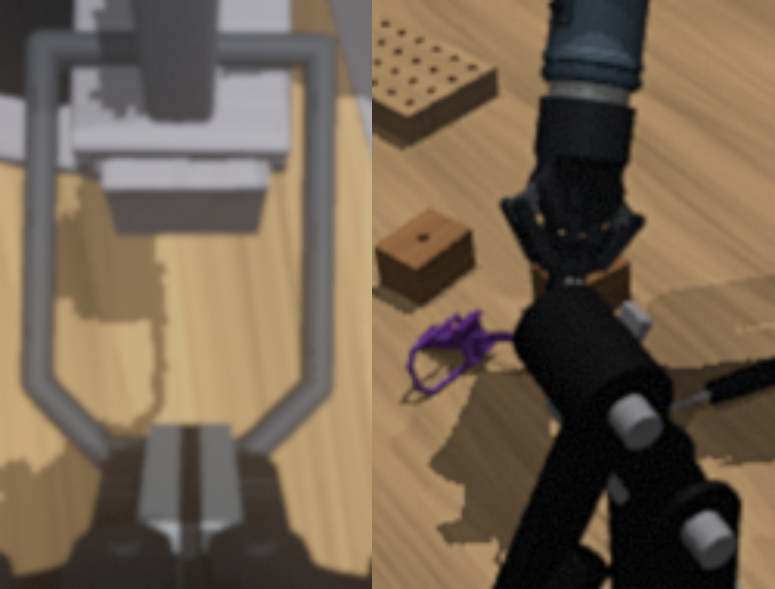

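```bash
python3 - <<'E'
from h import *
np.set_printoptions(precision=1,suppress=True)
m=camera_model("wrist");H=np.array([.6661,.1110,.1932])
for u,yy in(((229.7,234.2),-24),((325,234.2),24),((220+42/3.1,110+45/3.1),-24),((220+320/3.1,110+45/3.1),24)):
    o,d=ray(m,u);o=RH.T@(o-H)*1000;d=RH.T@d;print(o+d*(yy-o[1])/d[1])
E
```

```text
[ 59.  -24.   18.4]
[57.  24.   1.4]
[  1.5 -24.   17.8]
[-2.7 24.   9.3]
```

The loop has swung about 15–20° from open, so the bar is being pushed, at 3–4 N. Continuing with a small inward bias.

```bash
python3 -m jog '[[0,6,0,0,0,0,1],[0,6,-1,0,0,0,1],[0,0,0,0,0,0,1]]'>/dev/null; python3 st.py
python3 -m jog '[[0,6,0,0,0,0,1],[0,6,0,0,0,0,1],[0,0,0,0,0,0,1]]'>/dev/null; python3 st.py
python3 - <<'E'
from h import *
cv2.imwrite("pics/wrist16.png",camera("wrist"))
c=cv2.imread("pics/wrist16.png")
cv2.imwrite("pics/z16.png",cv2.resize(c[60:300,200:360],None,fx=2.5,fy=2.5))
E
```

```text
tcp [ 67.48  -1.14 -10.9 ] F [2.28 0.12 1.32] T [-0.13 -0.47  0.07] rv [-27.41  -0.22  -0.23] op -0.001136210278448687
tcp [ 61.64  -1.38 -21.66] F [ 1.02 -0.18  0.31] T [-0.16 -0.33  0.08] rv [-27.44  -0.22  -0.26] op 0.003678666293701918
```

View pics/z16.png

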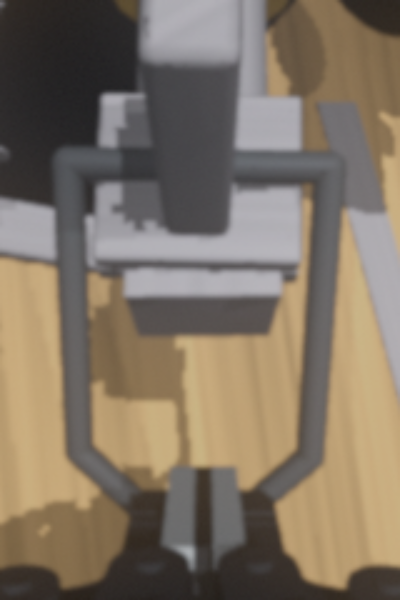

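The loop is following: its far end now looks narrower than its hinge. On past the over-centre point.

```bash
python3 -m jog '[[0,5,1,0,0,0,1],[0,5,1,0,0,0,1],[0,5,1.3,0,0,0,1],[0,0,0,0,0,0,1]]'>/dev/null; python3 st.py
python3 -m jog '[[0,5,1.5,0,0,0,1],[0,4.5,1.8,0,0,0,1],[0,4.5,1.9,0,0,0,1],[0,0,0,0,0,0,1]]'>/dev/null; python3 st.py
python3 - <<'E'
from h import *
cv2.imwrite("pics/wrist17.png",camera("wrist"))
c=cv2.imread("pics/wrist17.png")
cv2.imwrite("pics/z17.png",cv2.resize(c[20:300,180:380],None,fx=2.1,fy=2.1))
E
```

```text
tcp [ 51.7   -1.23 -33.16] F [-0.29  0.73 -0.26] T [-0.23 -0.15  0.1 ] rv [-27.44  -0.21  -0.24] op -0.0004974155949820407
tcp [ 40.85  -0.9  -43.04] F [-0.32  0.49  0.09] T [-0.22 -0.18  0.1 ] rv [-27.41  -0.2   -0.21] op 0.00625796580180901
```

View pics/z17.png

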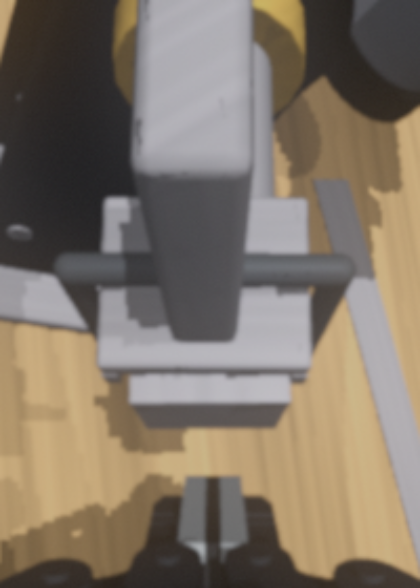

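The loop has snapped shut: its sides now run straight down past the block and the force is zero. I'll back off and check from all views.

```bash
python3 -m jog '[[0,-8,-10,0,0,0,1],[0,-20,-20,0,0,0,1],[0,-25,-25,0,0,0,1],[0,-25,-25,0,0,0,1],[0,-25,-25,0,0,0,1],[0,-30,0,0,0,0,1],[0,0,0,0,0,0,1],[0,0,0,0,0,0,1]]'; python3 st.py
python3 - <<'E'
from h import *
for n in["wrist","side","scene"]:cv2.imwrite(f"pics/{n}18.png",camera(n))
c=cv2.imread("pics/wrist18.png");s=cv2.imread("pics/side18.png")
cv2.imwrite("pics/z18.png",np.hstack([cv2.resize(c,None,fx=.8,fy=.8)[:336],cv2.resize(s[85:197,270:350],None,fx=3,fy=3)]))
E
```

```text
time_s: 16.53
eef_pos: [0.628, -0.0845, 0.219]
eef_rot: [0.818, -0.517, -0.172, -0.181]
wrist_force: [0.3, 1.2, -0.4]
opening: 0.002
tcp [198.82   0.96  28.71] F [-1.18 -0.06 -0.38] T [-0.21 -0.2   0.05] rv [-27.2   -0.28   0.06] op 0.0024109892603218896
```

View pics/z18.png

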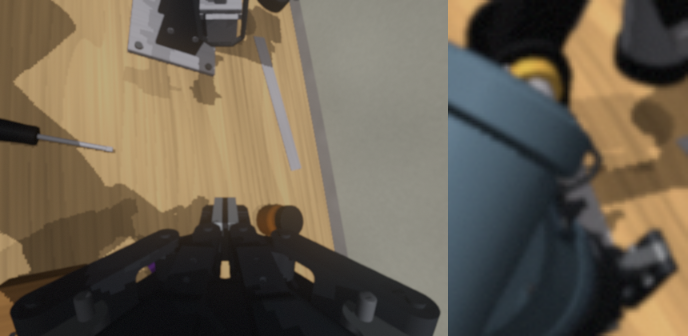

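View pics/side18.png

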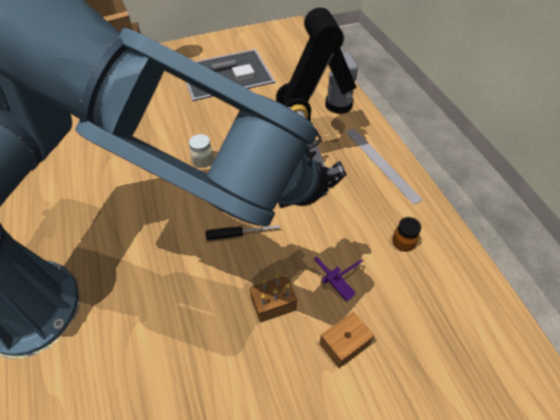

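```bash
python3 -m jog '[[0,-36,0,0,0,0,1],[0,-36,0,0,0,0,1],[0,-36,0,0,0,0,1],[0,-36,0,0,0,0,1],[-20,-30,0,0,0,0,1],[-30,-20,0,0,0,0,1],[0,0,0,0,0,0,1],[0,0,0,0,0,0,1]]'
python3 - <<'E'
from h import *
for n in["wrist","side","scene"]:cv2.imwrite(f"pics/{n}19.png",camera(n))
c=cv2.imread("pics/wrist19.png");s=cv2.imread("pics/side19.png")
cv2.imwrite("pics/z19.png",np.hstack([cv2.resize(c,None,fx=.8,fy=.8)[:336],cv2.resize(s[85:197,270:350],None,fx=3,fy=3)]))
E
```

```text
time_s: 17.35
eef_pos: [0.4919, -0.1539, 0.3457]
eef_rot: [0.82, -0.516, -0.171, -0.18]
wrist_force: [0.3, -0.0, 1.4]
opening: -0.002
```

View pics/z19.png

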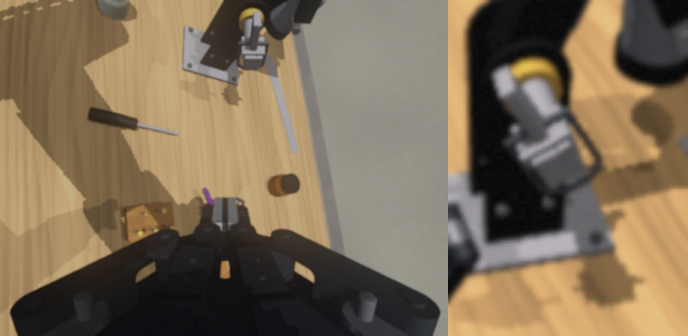

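View pics/side19.png

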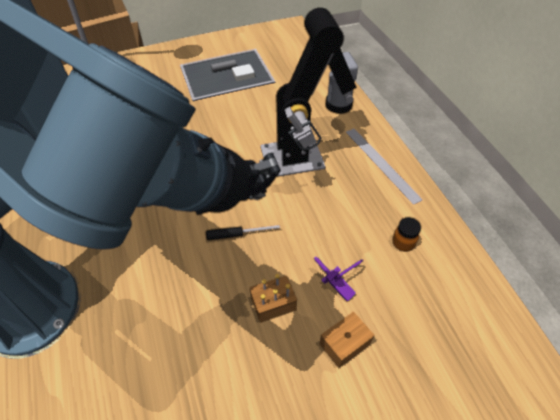

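```bash
python3 - <<'E'
from h import *
np.set_printoptions(precision=1,suppress=True)
s=camera_model("side");H=np.array([.6661,.1110,.1932])+xh*.001
pt=lambda x,y,z:H+RH@np.array([x,y,z])/1000
im=cv2.imread("pics/side19.png");k=7
f=lambda P:tuple(int(v) for v in ((proj(s,P)[0]-[275,90])*k))
z=cv2.resize(im[90:170,275:355],None,fx=k,fy=k,interpolation=cv2.INTER_CUBIC)
for P,c in((pt(0,-12,-60),(0,0,255)),(pt(0,12,-60),(0,0,255)),(pt(0,0,70),(0,255,0)),(pt(0,-24,10),(255,0,0)),(pt(0,24,10),(255,0,0))): cv2.circle(z,f(P),4,c,1)
cv2.imwrite("pics/z20.png",z)
E
```

```text
(no output)
```

View pics/z20.png

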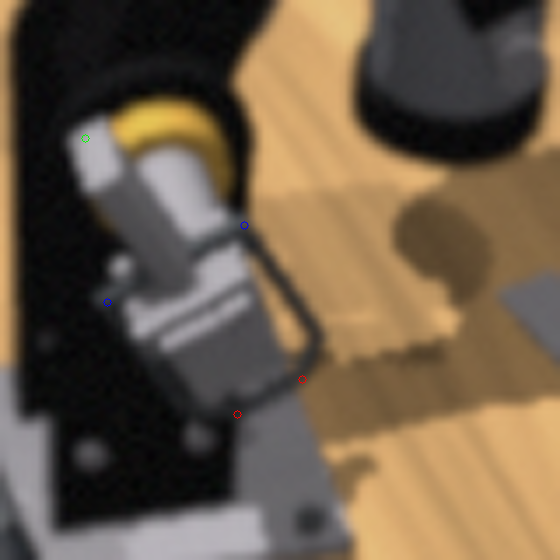

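The shut-loop prediction (red, on the bar), the hinge ends (blue) and the tab top (green) all fall on the image. The pin is home and the loop is shut. Handing in.

```bash
python3 -c "
from bench import *
o=get_obs();print(o['time_s'],o['wrist_force'],abs(o['dq']).max());print(hand_in())"
```

```text
17.5 [ 0.10060159 -0.26144261 -0.25262916] 0.007269714200766151
the job is handed in; nothing more can be done
None
```

The pin is fully home in the cross hole with its loop towards the free end, and the loop has snapped shut over the shaft end. I let go, backed the arm clear and handed the job in at 17.5 s.

**What I did:** I gripped the pin's tab and lifted it out of the rest. I turned it to the hole's 28° slant and lined the tip up with the hole by wrist camera. It went in with almost no force until the shoulder seated, and I pressed to about 26 N. Then I swept the loop bar down with the shut fingertips until it snapped over.

**Last checks:**
- **Seating:** pin_grip came out about 43 mm from the hole's mouth, against 42 mm when home.
- **Loop and pin:** in the final side view, the places where the tab top, hinge ends and shut bar should appear all fell on the picture.
- **Arm:** it was clear and at rest, with the wrist force at noise level. The screwdriver and jar looked unmoved in that same view.

**Readings that disagreed:**
- One early wrist reading put the hole about 5 mm off because the arm was still settling. A settled picture and the side view agreed with each other, and I used those.
- The readings of how far the pin leaned and slipped in the grip did not agree, from about 1° to 4° of lean. I took out about 2° before inserting, and the pin then seated straight.

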